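# Raise the presser of the wide tape guide

## Task

Open the tape guide that has the wide channel: grip its black bar knob from above and turn it counter-clockwise (seen from above), rising with it as the stem climbs, until its presser is fully up at its stop, then let go. Leave the presser of the guide with the narrow channel down.

Things in the scene. Friction and masses are not known exactly. Their poses are not given: they have to be found in the camera images.
- wide_grip (a point): wide guide's knob: upright black bar 54 mm long, 14 thick, 44 tall on a vertical stem. Site on the stem axis, 18 mm below the bar's top, 26 above its underside; x along the bar, y across its thickness, z up; turns and rises with it (108 mm above table when down, 125 up). Guide: fixed aluminium block 110 x 150 mm, channel 44 wide; highest under the knob is a brass bush, 28 wide, top at 72 mm.
- wide_knob (a joint): angle (rad) of the wide guide's knob: 0 fully down, grows counter-clockwise seen from above to a hard stop at 1.4, fully up. Starts at 0 to 0.2. Knob, stem and rubber presser shoe rise 12.5 mm per rad (17.5 mm in all), led by a steep cam slot. Turning takes about 0.1 N m; it stays where it is left.
- narrow_grip (a point): the same bar knob, point and axes on the narrow guide, which is built alike but 80 x 150 mm with a channel 12 mm wide. The two guides stand side by side, either one on the left, each turned up to 25 degrees either way; their channels run roughly along y, the knob bars across the channel when down.
- narrow_knob (a joint): angle (rad) of the narrow guide's knob, with the same meaning: 0 fully down, 1.4 fully up. Starts at 0 to 0.2; to be left.

How it is judged:
At the end, for the whole second after the job is handed in: The wide guide's knob stands within 0.25 rad (14 degrees) of its upper stop (joint above 1.15 of 1.4), at rest, and the narrow guide's knob is still down (joint below 0.45) (value of joint wide_knob above 1.15 rad and velocity of joint wide_knob between -0.1 and 0.1 rad/s and value of joint narrow_knob below 0.45 rad); the robot touches nothing.
It fails at once if the narrow guide's presser is raised (value of joint narrow_knob above 0.45 rad).
It also fails if it takes over 40 s, if anything falls off the work surface, if the arm or the gripper's body presses on something with over 40 N, if the wrist force passes 120 N, or if a joint passes its speed limit or range.

## Robot

A 6-joint arm with a two-finger parallel gripper is mounted at the origin on the work surface. World frame = base frame: x ahead of the robot, y to its left, z up, the work surface at z = 0. Lengths are in m, angles in rad, forces in N, time in s.
With the tool pointing down it reaches from about 0.3 to 0.775 m from the base axis. Payload 14.6 kg.
Tool frame: the origin (TCP) lies on the centre line of the jaws, within the pads' length; the fingertips stand 19 mm ahead of it and the grasp point (between the pads) is the TCP; y points along the fingers, x is the direction in which the jaws open and shut, and the axes are right-handed (so a half turn about y gives the same grasp; the last joint's range is limited). The gripper opens to 94 mm and grips with 3 to 60 N. Pads are 16 mm wide; open, the fingers measure 119 mm over their backs; the gripper's body (75 mm by 177 mm) begins 78 mm behind the grasp point.
Start: joints at [-1.219, 0.3, 1.521, -0, 1.321, -0.067], TCP at [0.224, -0.502, 0.224] pointing down, gripper open.
Joint ranges: [-3.03, 3.03], [-0.79, 2.21], [0.23, 2.52], [-1.04, 4.18], [0, 3.07], [-2.55, 2.55]. Speed limits (rad/s): [2.22, 2.22, 2.57, 3.14, 3.14, 3.14].

## Interface

Orientations are given as [roll, pitch, yaw] about the fixed x, y, z axes, in that order (R = Rz(yaw) Ry(pitch) Rx(roll)).
In Python, from station import get_obs, cams, workorder gives the robot as it stands.
- The arm moves only by the shell command python3 -m handwheel 'ROWS' [FORCE]. ROWS is JSON, a list of rows, each an object of numbers: "fingers": the opening, from -1 (shut) to 1 (fully open); "x", "y", "z": the shift along the tool's x, y, z in m; "spin": the turn about the tool's y in degrees. In form: [{"fingers": .., "x": .., "y": .., "z": .., "spin": ..}, ...]. A call has exactly 10 rows; each row is the pose to reach, as a shift and turn from the pose commanded when the call began, along the tool's axes at that moment; what a row does not reach only later rows make up. A row lasts 1/10 s, in which the tool goes at most 50 mm and 8.59 degrees, less where a joint would pass 70% of its speed; a pose out of reach is approached as far as the arm can. A call with a gripper value outside its range is refused whole. The fingers move at their own pace and stop on an object; FORCE is the grip in N (left out, the last holds). Time passes only in rows, so rows that repeat a pose let the fingers close, or fill a call up. It gives the time, the measured TCP pose, the force and the opening at its end, in the units of the state.
- get_obs(): the state, without advancing time (a new reading comes with each control period).
- cams.camera(name): name is "scene" or "top" or "wrist"; returns (picture, depth): 480x640x3 uint8, red, green, blue; 480x640 float32, m along the optical axis (not along the pixel's ray), 0 where there is no reading.
- cams.get_calibration(name): a dict with "fx", "fy", "cx", "cy" (pixels), "view" (4x4, takes a point from world to camera coordinates). Camera axes: x right, y down, z forward; pixel columns grow to the right and rows downward; lengths in m; the calibration is good to about 2 mm. A picture is of the moment at which its call begins: read the wrist's pose just before it. get_calibration takes no time and is no camera call; for the wrist camera it gives the pose at the moment of the call.
- workorder.hand_in(): hands the job in, once; it reports no verdict.
The state is a dict: "time_s": time; "qpos": joint angles; "joint_vel": joint speeds; "tau": joint torques, N m; "ee_pos": TCP position; "eef_rot": TCP orientation; "force": force on the tool from outside, world axes, zero at the start; "moment": the same for the moment, N m; "grip_width": finger opening in m.
Only numpy, scipy, OpenCV 4.12 (cv2) and the standard library are available. Lean on these libraries where they do the work, as an engineer would, in place of code of your own. Each camera call takes 0.05 s, during which the arm holds its last target. There are 200 camera calls.

## Working session

There is one attempt and no reset: what is moved stays moved. The work goes in short steps, Python scripts to look and compute and a shell command to move; the robot and the scene stay as the last step left them, time stands still between calls to the robot, and variables do not carry over. Pictures are saved under pics/ and viewed, about 8 in all and at most 12, crops included, and the job is handed in when it is done.

```bash
ls; mkdir -p pics
python3 - <<'E'
from station import get_obs,cams
import cv2,numpy as np
o=get_obs();print({k:np.round(v,3).tolist() for k,v in o.items()})
for n in["top","scene"]:
    p,d=cams.camera(n);c=cams.get_calibration(n);np.savez(f"pics/{n}0.npz",p=p,d=d,**c);cv2.imwrite(f"pics/{n}0.png",p[:,:,::-1])
    print(n,c)
E
```

```text
pics
{'time_s': 0.0, 'qpos': [-1.219, 0.3, 1.522, -0.0, 1.321, -0.067], 'joint_vel': [0.0, -0.001, 0.001, -0.0, -0.001, 0.001], 'tau': [-0.001, -53.181, -35.274, 0.071, 0.024, -0.0], 'ee_pos': [0.224, -0.502, 0.224], 'eef_rot': [-1.571, 0.001, -1.152], 'force': [-0.351, 0.124, 0.085], 'moment': [-0.041, -0.0, -0.01], 'grip_width': 0.094}
top {'fx': 497.529836369919, 'fy': 497.529836369919, 'cx': 327.535390183566, 'cy': 232.7218512310854, 'view': array([[ 0.02090411, -0.99976568,  0.0056222 ,  0.00143591],
       [-0.98604518, -0.02154554, -0.16507786,  0.5491181 ],
       [ 0.16516031, -0.00209294, -0.98626451,  0.70007434],
       [ 0.        ,  0.        ,  0.        ,  1.        ]])}
scene {'fx': 619.1685890222958, 'fy': 619.1685890222958, 'cx': 324.0784965372615, 'cy': 241.96673574830098, 'view': array([[-0.88380282,  0.4678568 , -0.00160597,  0.4891782 ],
       [ 0.39328356,  0.74106254, -0.54420065, -0.13554246],
       [-0.25341785, -0.48159767, -0.83895356,  1.051372  ],
       [ 0.        ,  0.        ,  0.        ,  1.        ]])}
```

View pics/top0.png

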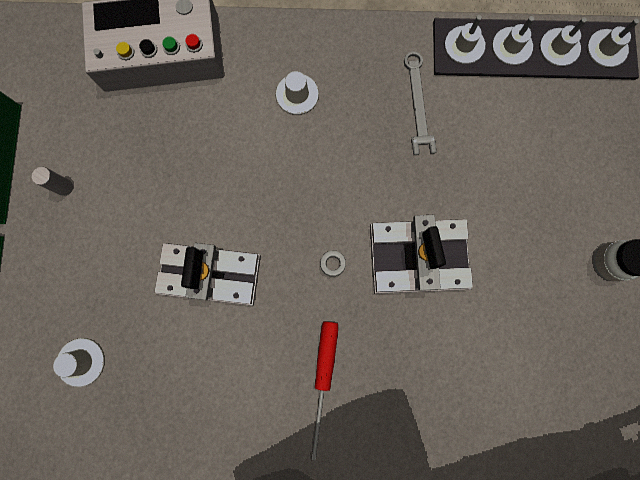

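The wide-channel guide is the one on the right, with its knob at about pixel (432,248). The narrow guide's knob is at about (193,268). Next I'll measure the wide knob's top face using depth.

```bash
cat > h.py <<'E'
import numpy as np,cv2
def pts(p,d,c,zmin,zmax,dark=60):
    v,u=np.nonzero(d>0);z=d[v,u]
    P=np.c_[(u-c["cx"])/c["fx"]*z,(v-c["cy"])/c["fy"]*z,z]
    V=c["view"];W=(P-V[:3,3])@V[:3,:3]
    m=(W[:,2]>zmin)&(W[:,2]<zmax)&(p[v,u].max(1)<dark)
    return W[m],u[m],v[m]
def rect(W):
    (c,s,a)=cv2.minAreaRect((W[:,:2]*1000).astype(np.float32))
    b=cv2.boxPoints((c,s,a));e=max(b[1]-b[0],b[2]-b[1],key=np.linalg.norm)
    return np.round(c,1),np.round(s,1),round(float(np.degrees(np.arctan2(e[1],e[0]))),1)
E
python3 - <<'E'
import numpy as np
from h import *
from station import get_obs
for n in["top","scene"]:
    f=np.load(f"pics/{n}0.npz");W,u,v=pts(f["p"],f["d"],f,.112,.16)
    for nm,y0,y1 in[("wide",-.28,-.08),("narrow",.1,.35)]:
        k=(W[:,1]>y0)&(W[:,1]<y1)&(W[:,0]>.35)&(W[:,0]<.65)
        if k.sum()<10: print(n,nm,"none");continue
        A=W[k];zt=np.percentile(A[:,2],90);T=A[A[:,2]>zt-.006]
        print(n,nm,len(A),"ztop",zt.round(4),rect(T),np.median(T,0).round(4),T.min(0).round(3),T.max(0).round(3))
from scipy.spatial.transform import Rotation as R
print(R.from_euler('xyz',get_obs()['eef_rot']).as_matrix().round(3))
E
```

```text
top wide 492 ztop 0.1292 (array([ 521.2, -131.9]), array([53. , 14.2]), 12.3) [ 0.5207 -0.131   0.1277] [ 0.495 -0.143  0.123] [ 0.548 -0.121  0.131]
top narrow 515 ztop 0.1279 (array([486.2, 196.1]), array([14.7, 53.1]), -3.5) [0.4857 0.1954 0.1263] [0.46  0.188 0.122] [0.513 0.204 0.13 ]
scene wide 400 ztop 0.1268 (array([ 522.7, -129.1]), array([51.2, 14.2]), 14.7) [ 0.5224 -0.1287  0.1253] [ 0.497 -0.14   0.121] [ 0.548 -0.119  0.129]
scene narrow 535 ztop 0.1254 (array([487.5, 197.6]), array([12.5, 51.6]), -3.5) [0.4878 0.1981 0.1239] [0.462 0.19  0.12 ] [0.513 0.205 0.128]
[[ 0.407 -0.     0.914]
 [-0.914  0.001  0.407]
 [-0.001 -1.     0.   ]]
```

View pics/scene0.png

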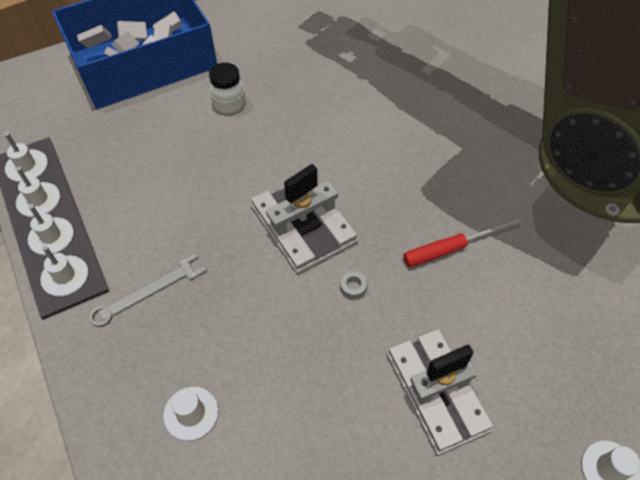

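Both cameras agree on the wide knob: centre at about (0.522, -0.1305), bar about 13.5° from +x, top at 0.128. I'll move above it and spin +10.5° so the jaws open across the bar.

```bash
python3 -m handwheel '[{"fingers":1,"x":-0.005,"y":0,"z":0.01,"spin":0},{"fingers":1,"x":-0.015,"y":0,"z":0.03,"spin":0},{"fingers":1,"x":-0.03,"y":0,"z":0.058,"spin":0},{"fingers":1,"x":-0.045,"y":0,"z":0.087,"spin":0},{"fingers":1,"x":-0.06,"y":0,"z":0.116,"spin":0},{"fingers":1,"x":-0.075,"y":0,"z":0.145,"spin":0},{"fingers":1,"x":-0.09,"y":0,"z":0.174,"spin":0},{"fingers":1,"x":-0.1,"y":0,"z":0.195,"spin":0},{"fingers":1,"x":-0.107,"y":0,"z":0.208,"spin":0},{"fingers":1,"x":-0.109,"y":0,"z":0.212,"spin":0}]' && python3 -m handwheel '[{"fingers":1,"x":-0.005,"y":0,"z":0.01,"spin":1},{"fingers":1,"x":-0.015,"y":0,"z":0.03,"spin":2},{"fingers":1,"x":-0.03,"y":0,"z":0.058,"spin":3},{"fingers":1,"x":-0.045,"y":0,"z":0.087,"spin":4},{"fingers":1,"x":-0.06,"y":0,"z":0.116,"spin":5},{"fingers":1,"x":-0.075,"y":0,"z":0.145,"spin":6},{"fingers":1,"x":-0.09,"y":0,"z":0.174,"spin":8},{"fingers":1,"x":-0.1,"y":0,"z":0.195,"spin":9},{"fingers":1,"x":-0.107,"y":0,"z":0.208,"spin":10},{"fingers":1,"x":-0.109,"y":0,"z":0.212,"spin":10.5}]'
python3 - <<'E'
from station import get_obs,cams
import cv2,numpy as np
from h import *
o=get_obs();c=cams.get_calibration("wrist");p,d=cams.camera("wrist");cv2.imwrite("pics/w1.png",p[:,:,::-1])
print(o["time_s"],o["ee_pos"].round(4) if hasattr(o["ee_pos"],"round") else o["ee_pos"],np.degrees(o["eef_rot"]))
W,u,v=pts(p,d,c,.112,.16)
k=(abs(W[:,0]-.522)<.045)&(abs(W[:,1]+.13)<.045);A=W[k];print(len(A))
if len(A)>20:
    zt=np.percentile(A[:,2],90);T=A[A[:,2]>zt-.006];print(zt,rect(T),T.min(0),T.max(0))
E
```

```text
time_s: 1.1
ee_pos: [0.3737, -0.3155, 0.2244]
eef_rot: [-1.571, 0.0, -1.15]
force: [-1.1, -0.6, -0.1]
grip_width: 0.0937
time_s: 2.1
ee_pos: [0.5228, -0.1305, 0.2242]
eef_rot: [-1.571, 0.0, -1.335]
force: [-0.5, -0.2, 0.3]
grip_width: 0.0942
2.1 [ 0.5228 -0.1305  0.2242] [-9.00215977e+01  1.08403753e-02 -7.64982397e+01]
1398
0.12950927685960673 (array([ 523.5, -132.1]), array([53.1, 13.8]), 12.2) [ 0.49663445 -0.14352324  0.12369429] [ 0.55003732 -0.12029529  0.13077568]
```

View pics/w1.png

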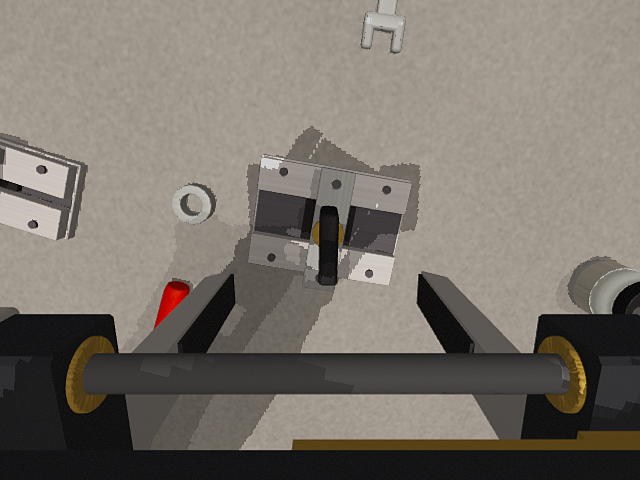

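The bar at about (328,245) is centred between the fingers. It is turned about 10° CCW from the block's across-axis, so the joint starts near 0.18 with about 70° to go. I'll descend 113 mm, then close.

```bash
python3 -m handwheel '[{"fingers":1,"x":0,"y":0.008,"z":0,"spin":0},{"fingers":1,"x":0,"y":0.022,"z":0,"spin":0.5},{"fingers":1,"x":0,"y":0.038,"z":0,"spin":1},{"fingers":1,"x":0,"y":0.054,"z":0,"spin":1},{"fingers":1,"x":0,"y":0.07,"z":0,"spin":1},{"fingers":1,"x":0,"y":0.085,"z":0,"spin":1},{"fingers":1,"x":0,"y":0.098,"z":0,"spin":1},{"fingers":1,"x":0,"y":0.107,"z":0,"spin":1},{"fingers":1,"x":0,"y":0.112,"z":0,"spin":1},{"fingers":1,"x":0,"y":0.113,"z":0,"spin":1}]' && python3 -m handwheel '[{"fingers":0.2,"x":0,"y":0,"z":0,"spin":0},{"fingers":-0.2,"x":0,"y":0,"z":0,"spin":0},{"fingers":-0.5,"x":0,"y":0,"z":0,"spin":0},{"fingers":-0.8,"x":0,"y":0,"z":0,"spin":0},{"fingers":-1,"x":0,"y":0,"z":0,"spin":0},{"fingers":-1,"x":0,"y":0,"z":0,"spin":0},{"fingers":-1,"x":0,"y":0,"z":0,"spin":0},{"fingers":-1,"x":0,"y":0,"z":0,"spin":0},{"fingers":-1,"x":0,"y":0,"z":0,"spin":0},{"fingers":-1,"x":0,"y":0,"z":0,"spin":0}]' 35
```

```text
time_s: 3.15
ee_pos: [0.5222, -0.131, 0.1111]
eef_rot: [-1.571, 0.0, -1.353]
force: [0.5, -0.1, 0.6]
grip_width: 0.0939
time_s: 4.15
ee_pos: [0.5224, -0.1309, 0.1114]
eef_rot: [-1.571, 0.0, -1.353]
force: [1.0, -0.2, 0.2]
grip_width: 0.0174
```

```bash
python3 -m handwheel '[{"fingers":-1,"x":0,"y":0,"z":0,"spin":0},{"fingers":-1,"x":0,"y":0,"z":0,"spin":0},{"fingers":-1,"x":0,"y":0,"z":0,"spin":0},{"fingers":-1,"x":0,"y":0,"z":0,"spin":0},{"fingers":-1,"x":0,"y":-0.0004,"z":0,"spin":-2},{"fingers":-1,"x":0,"y":-0.0013,"z":0,"spin":-6},{"fingers":-1,"x":0,"y":-0.0022,"z":0,"spin":-10},{"fingers":-1,"x":0,"y":-0.0031,"z":0,"spin":-14},{"fingers":-1,"x":0,"y":-0.0039,"z":0,"spin":-18},{"fingers":-1,"x":0,"y":-0.0044,"z":0,"spin":-20}]'; python3 -c "
from station import get_obs;o=get_obs();print(o['force'],o['moment'])"
```

```text
time_s: 5.15
ee_pos: [0.5225, -0.1316, 0.1159]
eef_rot: [-1.571, -0.001, -1.001]
force: [1.8, -5.6, -1.2]
grip_width: 0.014
[ 1.82525579 -5.62803126 -1.24663373] [-1.16567216 -0.22354919 -0.07481442]
```

The grip is firm at 14.0 mm with low forces. I'll keep turning: 40° with an 8.7 mm rise.

```bash
python3 -m handwheel '[{"fingers":-1,"x":0,"y":-0.0004,"z":0,"spin":-2},{"fingers":-1,"x":0,"y":-0.0013,"z":0,"spin":-6},{"fingers":-1,"x":0,"y":-0.0024,"z":0,"spin":-11},{"fingers":-1,"x":0,"y":-0.0035,"z":0,"spin":-16},{"fingers":-1,"x":0,"y":-0.0046,"z":0,"spin":-21},{"fingers":-1,"x":0,"y":-0.0057,"z":0,"spin":-26},{"fingers":-1,"x":0,"y":-0.0068,"z":0,"spin":-31},{"fingers":-1,"x":0,"y":-0.0079,"z":0,"spin":-36},{"fingers":-1,"x":0,"y":-0.0085,"z":0,"spin":-39},{"fingers":-1,"x":0,"y":-0.0087,"z":0,"spin":-40}]'
python3 - <<'E'
from station import get_obs,cams
import cv2,numpy as np
o=get_obs();print(o['force'],o['moment'],o['qpos'])
p,d=cams.camera("top");cv2.imwrite("pics/t2.png",cv2.resize(p[150:350,340:560,::-1],None,fx=3,fy=3))
E
```

```text
time_s: 6.15
ee_pos: [0.5222, -0.1313, 0.1246]
eef_rot: [-1.572, 0.0, -0.304]
force: [-2.6, -4.6, 0.6]
grip_width: 0.0139
[-2.56884475 -4.59114421  0.57009406] [-0.927865    0.41014117 -0.1002761 ] [-3.14083397e-01  3.78606636e-01  1.66222472e+00 -8.99493051e-04
  1.10094445e+00 -9.28182627e-03]
```

```bash
python3 -m handwheel '[{"fingers":-1,"x":0,"y":-0.0003,"z":0,"spin":-1.5},{"fingers":-1,"x":0,"y":-0.0007,"z":0,"spin":-3},{"fingers":-1,"x":0,"y":-0.001,"z":0,"spin":-4.5},{"fingers":-1,"x":0,"y":-0.0013,"z":0,"spin":-6},{"fingers":-1,"x":0,"y":-0.0017,"z":0,"spin":-8},{"fingers":-1,"x":0,"y":-0.0017,"z":0,"spin":-8},{"fingers":-1,"x":0,"y":-0.0017,"z":0,"spin":-8},{"fingers":-1,"x":0,"y":-0.0017,"z":0,"spin":-8},{"fingers":-1,"x":0,"y":-0.0017,"z":0,"spin":-8},{"fingers":-1,"x":0,"y":-0.0017,"z":0,"spin":-8}]'; python3 -c "
from station import get_obs;o=get_obs();print(o['force'],o['moment'])"
```

```text
time_s: 7.2
ee_pos: [0.5221, -0.1313, 0.1264]
eef_rot: [-1.572, 0.0, -0.167]
force: [-3.9, -5.3, 2.8]
grip_width: 0.0139
[-3.86519052 -5.3026835   2.7856773 ] [-1.02336106  0.7207058   0.02910352]
```

```bash
python3 -m handwheel '[{"fingers":-1,"x":0,"y":-0.0002,"z":0,"spin":-1},{"fingers":-1,"x":0,"y":-0.0004,"z":0,"spin":-2},{"fingers":-1,"x":0,"y":-0.0006,"z":0,"spin":-3},{"fingers":-1,"x":0,"y":-0.0008,"z":0,"spin":-4},{"fingers":-1,"x":0,"y":-0.0008,"z":0,"spin":-4},{"fingers":-1,"x":0,"y":-0.0008,"z":0,"spin":-4},{"fingers":-1,"x":0,"y":-0.0008,"z":0,"spin":-4},{"fingers":-1,"x":0,"y":-0.0008,"z":0,"spin":-4},{"fingers":-1,"x":0,"y":-0.0008,"z":0,"spin":-4},{"fingers":-1,"x":0,"y":-0.0008,"z":0,"spin":-4}]'
python3 - <<'E'
from station import get_obs,cams
import cv2
o=get_obs();print(o['force'],o['moment'])
p,d=cams.camera("wrist");cv2.imwrite("pics/w3.png",p[:,:,::-1])
E
```

```text
time_s: 8.2
ee_pos: [0.5221, -0.1313, 0.1271]
eef_rot: [-1.571, 0.001, -0.098]
force: [-4.1, -4.5, 2.7]
grip_width: 0.0136
[-4.14055658 -4.48116063  2.73202621] [-1.06781454  0.82243404 -0.18560044]
```

View pics/w3.png

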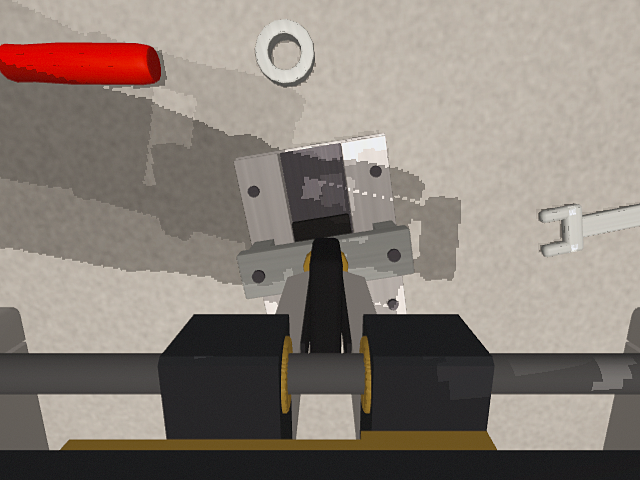

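The bar at about (325,290) is in line with the jaws and roughly 80° from the bridge's axis. The twist has risen to 0.19 N m, so the knob is at or near its stop. I'll release and go up.

```bash
python3 -m handwheel '[{"fingers":0,"x":0,"y":0,"z":0,"spin":0},{"fingers":0,"x":0,"y":0,"z":0,"spin":0},{"fingers":0.5,"x":0,"y":0,"z":0,"spin":0},{"fingers":0.5,"x":0,"y":0,"z":0,"spin":0},{"fingers":0.5,"x":0,"y":0,"z":0,"spin":0},{"fingers":0.5,"x":0,"y":0,"z":0,"spin":0},{"fingers":0.5,"x":0,"y":0,"z":0,"spin":0},{"fingers":0.5,"x":0,"y":0,"z":0,"spin":0},{"fingers":0.5,"x":0,"y":0,"z":0,"spin":0},{"fingers":0.5,"x":0,"y":0,"z":0,"spin":0}]' && python3 -m handwheel '[{"fingers":0.5,"x":0,"y":-0.005,"z":0,"spin":0},{"fingers":0.5,"x":0,"y":-0.015,"z":0,"spin":0},{"fingers":0.5,"x":0,"y":-0.03,"z":0,"spin":0},{"fingers":0.5,"x":0,"y":-0.045,"z":0,"spin":0},{"fingers":0.5,"x":0,"y":-0.06,"z":0,"spin":0},{"fingers":0.5,"x":0,"y":-0.075,"z":0,"spin":0},{"fingers":0.5,"x":0,"y":-0.085,"z":0,"spin":0},{"fingers":0.5,"x":0,"y":-0.095,"z":0,"spin":0},{"fingers":0.5,"x":0,"y":-0.1,"z":0,"spin":0},{"fingers":0.5,"x":0,"y":-0.1,"z":0,"spin":0}]'
python3 - <<'E'
from station import get_obs,cams
import cv2,numpy as np
from h import *
c=cams.get_calibration("wrist");p,d=cams.camera("wrist");cv2.imwrite("pics/w4.png",p[:,:,::-1])
W,u,v=pts(p,d,c,.112,.16)
k=(abs(W[:,0]-.522)<.045)&(abs(W[:,1]+.13)<.045);A=W[k];zt=np.percentile(A[:,2],90);T=A[A[:,2]>zt-.006];print("wide",len(A),zt,rect(T))
c=cams.get_calibration("scene");p,d=cams.camera("scene")
W,u,v=pts(p,d,c,.112,.14);k=(abs(W[:,0]-.487)<.045)&(abs(W[:,1]-.197)<.045);A=W[k];zt=np.percentile(A[:,2],90);print("narrow",zt,rect(A[A[:,2]>zt-.006]))
# block edges: bright long-edge orientation of the wide block, base-top plane, from initial top picture
f=np.load("pics/top0.npz")
vv,uu=np.nonzero(f["d"]>0);z=f["d"][vv,uu];P=np.c_[(uu-f["cx"])/f["fx"]*z,(vv-f["cy"])/f["fy"]*z,z];V=f["view"];W=(P-V[:3,3])@V[:3,:3]
k=(abs(W[:,0]-.522)<.1)&(abs(W[:,1]+.12)<.12)&(W[:,2]>.012);print("block",rect(W[k]))
E
```

```text
time_s: 9.25
ee_pos: [0.5224, -0.1309, 0.127]
eef_rot: [-1.571, 0.0, -0.096]
force: [-0.2, -0.7, 0.4]
grip_width: 0.0704
time_s: 10.25
ee_pos: [0.5225, -0.1309, 0.2276]
eef_rot: [-1.571, -0.001, -0.096]
force: [-0.6, -0.3, 0.6]
grip_width: 0.0704
wide 1597 0.14504080832837368 (array([ 523.1, -131.8]), array([53.2, 13.7]), 84.1)
narrow 0.12543108572979808 (array([487.5, 197.6]), array([12.7, 51.6]), -3.6)
block (array([ 519.7, -102.9]), array([109.9, 206.8]), -86.5)
```

View pics/w4.png

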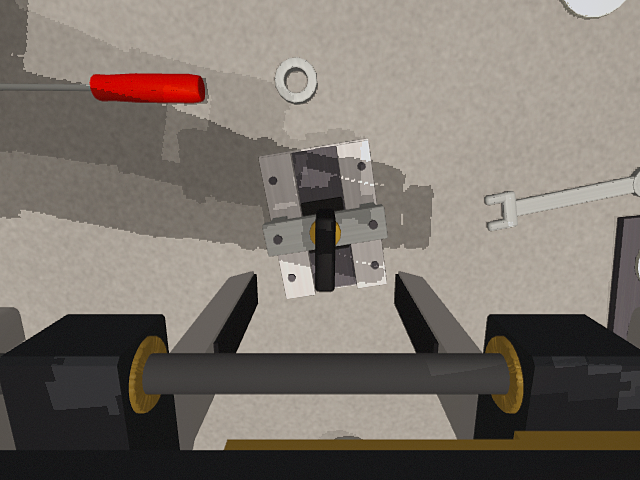

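The bar is free at about (325,250), turned 71.9° and risen 15.5 mm. From the block axis that puts the joint near 1.4. The narrow knob hasn't changed, so I'm handing in.

```bash
python3 -c "
from station import workorder;print(workorder.hand_in())"
```

```text
the job is handed in; nothing more can be done
None
```

I opened the wide guide's presser fully, let go, moved the gripper about 100 mm clear, and handed the job in at about 10 s of robot time. I gripped its knob at 35 N and turned it 72° counter-clockwise in four stages, rising with the stem.

**Wide guide:** after release, the wrist camera showed the bar turned from 12.2° to 84.1° and its top 15.5 mm higher. That puts the joint at about 1.35–1.4 rad against the 1.15 needed. Twist on the knob rose to about 0.19 N m at the end of the turn, as expected at the stop. The joint itself can't be read, so its value is worked out from the pictures.

**Narrow guide:** its knob was unchanged, at −3.6° after against −3.5° before, with the same top height.

**Disagreements:**
- The wrist camera reads heights about 2 mm high, which is within its calibration.
- My measurement of the wide block's outline picked up something beyond the block: it gave 207 mm where the block is 150 mm. I used only its angle, and that agreed with the views in the pictures.

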